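# Gauge guitar tail blocks before assembly

### The job

Check the three guitar tail blocks with the wooden gauge, one at a time: set a block on its long edge on the gauge's base board at the end nearer the stock board and slide it endways along the board, between the two cheeks and right out at the other end, but never force a block that sticks. Stand each block that slides through in the plywood tray with the middle batten, and pull back any that sticks and stand it in the white basket, each put away on its long edge before you take the next. Leave the chisel, the spray bottle and the clamp alone.

Things in the scene. Friction and masses are not known exactly. Their poses are not given: they have to be found in the camera images.
- gauge: shop-made go gauge, fixed to the bench: a base board 110 (x) x 280 mm (y), 12 mm thick, and in its middle the two cheeks. Blocks slide along its own y, from the -y end to the +y end. Origin: centre of the board's underside
- cheeks: the two dark wooden cheeks screwed on the middle of the gauge's board, each 34 mm wide and 78 mm long with bevelled mouths, rising 22 mm above the board (tops 34 mm above the bench), with a straight throat 25.8 mm wide between them. Fixed to the gauge, same origin and axes
- gauge_throat (a point): centre of the throat on the board's top face, 12 mm above the bench; y is the sliding direction, x across. The straight throat runs 25 mm each way along y, then the cheeks flare over 14 mm to a 39 mm mouth. A sound block slides with 1.8 mm to spare and is clear of the throat when its centre is 75 mm past this point
- gauge_in (a point): point on the board's top face 80 mm before the throat's centre (along -y): the centre of the underside of a too thick block lies about here when it has stopped in the flare. Slide in from a little before it
- gauge_out (a point): point on the board's top face 90 mm beyond the throat's centre (along +y): slide a block that passes on until the centre of its underside is here
- block_1: one of three laminated wooden guitar tail blocks that look alike: 100 mm long (its y), 65 mm high (its z), about 0.1 kg, standing on its long edge on the stock board. Two are 24 mm thick (its x), one is 28.5 mm; which one is not known, the gauge must tell. Origin: centre of the underside. It can be pinched across its thickness from above
- block_2: one of three laminated wooden guitar tail blocks that look alike: 100 mm long (its y), 65 mm high (its z), about 0.1 kg, standing on its long edge on the stock board. Two are 24 mm thick (its x), one is 28.5 mm; which one is not known, the gauge must tell. Origin: centre of the underside. It can be pinched across its thickness from above
- block_3: one of three laminated wooden guitar tail blocks that look alike: 100 mm long (its y), 65 mm high (its z), about 0.1 kg, standing on its long edge on the stock board. Two are 24 mm thick (its x), one is 28.5 mm; which one is not known, the gauge must tell. Origin: centre of the underside. It can be pinched across its thickness from above
- stock_board: plywood board 270 (x) x 140 (y) x 10 mm lying on the bench, on which the three blocks stand in a row along its x, about 85 mm apart. Origin: centre of the underside. Fixed
- batten_tray: low plywood tray for the blocks that pass; walls 6 mm thick and 26 mm high, floor 6 mm thick, outside 170 (x) x 140 mm (y). Origin: centre of the underside. Fixed. A batten 10 mm wide, rising 16 mm above the floor, runs along its y through the middle and leaves two lanes 74 mm wide; lane centres are 42 mm to each side along x. One block stands in each lane, along y
- basket: low white plastic basket with slotted sides, for blocks that stick; walls 6 mm thick and 26 mm high, floor 6 mm thick, outside 170 (x) x 140 mm (y). Origin: centre of the underside. Fixed. No divider
- chisel: bystander: chisel with a turned handle, 250 mm long, lying on the bench. Origin under its ferrule, handle to its -x
- sprayer: bystander: green spray bottle, 68 mm across and 175 mm high, standing. Origin: centre of the underside
- clamp: bystander: steel F-clamp lying flat, about 230 x 90 mm, origin under the middle of its bar
Things that resemble listed ones, but are neither listed nor needed, are in the scene too. There is more than one size of the batten_tray; the one meant has the size given above. What is shaped like the block_3 but red is not meant.

How it is judged:
On the way, in this order (a step that is already met when the one before it is completed fails the run):
1. the first block is tried in the gauge: on the base board between the cheeks, or stopped against them if it is too thick ((distance between any of block_1, block_3 and gauge_throat below 0.015 m or (distance between block_2 and gauge_in below 0.02 m and contact force between block_2 and cheeks above 1 N))).
2. the first block has slid right through and out beyond the cheeks, or, if it stuck, has been brought to the white basket ((distance between any of block_1, block_3 and gauge_out below 0.02 m or distance between block_2 and basket below 0.085 m)).
3. with one block put away, the second block is tried in the gauge: on the base board between the cheeks, or stopped against them if it is too thick (((distance between block_2 and basket below 0.085 m and distance between block_1 and gauge_throat below 0.015 m) or (distance between block_3 and batten_tray below 0.085 m and distance between block_1 and gauge_throat below 0.015 m) or (distance between block_1 and batten_tray below 0.085 m and (distance between block_2 and gauge_in below 0.02 m and contact force between block_2 and cheeks above 1 N)) or (distance between block_3 and batten_tray below 0.085 m and (distance between block_2 and gauge_in below 0.02 m and contact force between block_2 and cheeks above 1 N)) or (distance between block_1 and batten_tray below 0.085 m and distance between block_3 and gauge_throat below 0.015 m) or (distance between block_2 and basket below 0.085 m and distance between block_3 and gauge_throat below 0.015 m))).
4. the second block has slid right through and out beyond the cheeks, or, if it stuck, has been brought to the white basket (((distance between block_2 and basket below 0.085 m and distance between block_1 and gauge_out below 0.02 m) or (distance between block_3 and batten_tray below 0.085 m and distance between block_1 and gauge_out below 0.02 m) or (distance between block_1 and batten_tray below 0.085 m and distance between block_2 and basket below 0.085 m) or (distance between block_3 and batten_tray below 0.085 m and distance between block_2 and basket below 0.085 m) or (distance between block_1 and batten_tray below 0.085 m and distance between block_3 and gauge_out below 0.02 m) or (distance between block_2 and basket below 0.085 m and distance between block_3 and gauge_out below 0.02 m))).
5. with two blocks put away, the third block is tried in the gauge: on the base board between the cheeks, or stopped against them if it is too thick (((distance between block_2 and basket below 0.085 m and distance between block_3 and batten_tray below 0.085 m and distance between block_1 and gauge_throat below 0.015 m) or (distance between each of block_1, block_3 and batten_tray below 0.085 m and (distance between block_2 and gauge_in below 0.02 m and contact force between block_2 and cheeks above 1 N)) or (distance between block_1 and batten_tray below 0.085 m and distance between block_2 and basket below 0.085 m and distance between block_3 and gauge_throat below 0.015 m))).
6. the third block has slid right through and out beyond the cheeks, or, if it stuck, has been brought to the white basket (((distance between block_2 and basket below 0.085 m and distance between block_3 and batten_tray below 0.085 m and distance between block_1 and gauge_out below 0.02 m) or (distance between each of block_1, block_3 and batten_tray below 0.085 m and distance between block_2 and basket below 0.085 m) or (distance between block_1 and batten_tray below 0.085 m and distance between block_2 and basket below 0.085 m and distance between block_3 and gauge_out below 0.02 m))).
At the end, for the whole second after the job is handed in: both blocks of 24 mm stand on their long edges on the floor of the plywood batten tray and the 28.5 mm block stands on its long edge on the floor of the white basket (upright within 7 degrees), all released and at rest (x of block_1 in the frame of batten_tray between -0.075 and 0.075 m and y of block_1 in the frame of batten_tray between -0.06 and 0.06 m and z of block_1 in the frame of batten_tray between 0 and 0.012 m and angle between each of block_1, block_2, block_3's own z axis and vertical below 0.12 rad and x of block_2 in the frame of basket between -0.075 and 0.075 m and y of block_2 in the frame of basket between -0.06 and 0.06 m and z of block_2 in the frame of basket between 0 and 0.012 m and x of block_3 in the frame of batten_tray between -0.075 and 0.075 m and y of block_3 in the frame of batten_tray between -0.06 and 0.06 m and z of block_3 in the frame of batten_tray between 0 and 0.012 m and linear speed of each of block_1, block_2, block_3 below 0.02 m/s); the robot touches nothing.
It fails at once if a block is forced against the cheeks of the gauge (over 80 N) (contact force between any of block_1, block_2, block_3 and cheeks above 80 N).
It fails at once if the chisel, the spray bottle or the clamp is shifted by over 30 mm or tipped (distance of any of chisel, sprayer, clamp from where it was at the start of the episode above 0.03 m or angle between sprayer's own z axis and vertical above 0.3 rad).
It also fails if it takes over 72 s, if anything falls off the work surface, if the arm or the gripper's body presses on something with over 40 N, if the wrist force passes 120 N, or if a joint passes its speed limit or range.

### The arm

A 7-joint arm with a two-finger parallel gripper is mounted at the origin on the work surface. World frame = base frame: x ahead of the robot, y to its left, z up, the work surface at z = 0. Lengths are in m, angles in rad, forces in N, time in s.
With the tool pointing down it reaches from about 0.425 to 0.925 m from the base axis. Payload 6.8 kg.
Tool frame: the origin (TCP) lies on the centre line of the jaws, within the pads' length; the fingertips stand 14 mm ahead of it and the grasp point (between the pads) lies 5 mm behind it (r.tips_ahead is the distance from the TCP to the fingertips, in m); z points along the fingers, y is the line along which they close (so a half turn about z gives the same grasp; the last joint's range is limited). The gripper opens to 85 mm and grips with 20 to 120 N. Pads are 22 mm wide; open, the fingers measure 114 mm over their backs; the gripper's body (76 mm by 85 mm) begins 54 mm behind the grasp point. The pads swing forward as they close: fully open they stand 13 mm farther back than shut.
Start: joints at [1.238, 0.477, 0.022, 1.555, -0.011, 1.109, -0.083], TCP at [0.15, -0.658, 0.245] pointing down, gripper open.
Joint ranges: [-2.96, 2.96], [-0.34, 2.1], [-1.41, 1.46], [0.24, 2.44], [-1.37, 4.51], [0.17, 1.92], [-2.96, 2.96]. Speed limits (rad/s): [2.39, 2.39, 3.14, 3.14, 3.14, 3.14, 3.14].

### API

Orientations are given as a rotation vector (axis times angle).
In Python, from bench import r, eyes gives the robot as it stands.
- The arm moves only by the tool step_arm, never from a script. Its argument "rows" is a list of rows, each a list of 6 numbers: the shift along the world's x, y, z in units of 60 cm (1.0 is 60 cm), then the turn, a rotation vector about the world's x, y, z in units of pi rad (1.0 is pi rad). In form: [[x, y, z, rx, ry, rz], ...]. A call has 1 to 5 rows; each row is the pose to reach, as a shift and turn from the pose commanded when the call began, turning the shorter way round; what a row does not reach only later rows make up. A row lasts 1/12 s, in which the tool goes at most 41.7 mm and 7.16 degrees, less where a joint would pass 70% of its speed; a pose out of reach is approached as far as the arm can. A call with a number of a shift or a turn outside -1 to 1 is refused whole. A call with a gripper value outside its range is refused whole. "jaw" is the closure, from 0 (fully open) to 1 (shut), set as the call begins (left out, the last holds). The fingers move at their own pace and stop on an object; "squeeze" is the grip in N (left out, the last holds). Time passes only in rows, so rows that repeat a pose let the fingers close. It gives the time, the measured TCP pose, the force, the opening and the grip force at its end, in the units of the state.
- r.get_obs(): the state, without advancing time (a new reading comes with each control period).
- eyes.grab_frame(name): name is "scene" or "top" or "wrist"; returns the picture (420x560x3 uint8, red, green, blue); there is no depth.
- eyes.camera_info(name): a dict with "mtx" (3x3 intrinsics, pixels), "k1" (the pictures are not rectified: a ray, as slopes to the right and down, at radius r is drawn at 1 + k1 r^2 times it, then the intrinsics apply), "extrinsics" (4x4, takes a point from camera to world coordinates); the wrist camera has in their place "tool_from_camera" (4x4, takes a point from camera to tool coordinates, whose origin is the TCP and whose axes are the flange's). Camera axes: x right, y down, z forward; pixel columns grow to the right and rows downward; lengths in m; the calibration is good to about 2 mm. A picture is of the moment at which its call begins: read the wrist's pose just before it. camera_info takes no time and is no camera call.
- r.hand_in(): hands the job in; it is judged then, once.
The state is a dict: "clock": time; "joints": joint angles; "qvel": joint speeds; "tau": joint torques, N m; "tcp_pos": TCP position; "orientation": TCP orientation; "contact_force": force on the tool from outside, world axes, zero at the start; "moment": the same for the moment, N m; "grip_width": finger opening in m; "gripper_force": force on a finger pad.
Only numpy, scipy, OpenCV 4.12 (cv2) and the standard library are available. Lean on these libraries where they do the work, as an engineer would, in place of code of your own. Each camera call takes 0.05 s, during which the arm holds its last target. There are 200 camera calls.

## Working session

There is one attempt and no reset: what is moved stays moved. The work goes in short steps, Python scripts to look and compute and a tool call to move; the robot and the scene stay as the last step left them, time stands still between calls to the robot, and variables do not carry over. Pictures are saved under pics/ and viewed, at most 10 in all, crops included, and the job is handed in when it is done.

Besides the shell and the picture viewer there is one more tool, called after "Emit:" as name([rows], argument=value, ...), one row to a line, values as JSON. step_arm: Moves the arm, as the interface text tells. Shifts and turns lie within -1 to 1; 1 stands for 60 cm of shift or pi rad of turn. Its arguments: {"type":"object","properties":{"rows":{"type":"array"},"jaw":{"type":"number"},"squeeze":{"type":"number"}},"required":["rows"]}

```bash
ls; mkdir -p pics; cat > h.py <<'E'
import numpy as np, cv2
from bench import r, eyes
def ray(name,uv):
    ci=eyes.camera_info(name); K=np.array(ci["mtx"],float); k1=ci["k1"]
    if name=="wrist":
        o=r.get_obs(); T=np.eye(4); T[:3,:3]=cv2.Rodrigues(np.array(o["orientation"],float))[0]; T[:3,3]=o["tcp_pos"]
        T=T@np.array(ci["tool_from_camera"])
    else: T=np.array(ci["extrinsics"],float)
    uv=np.atleast_2d(np.array(uv,float)).reshape(-1,1,2)
    p=cv2.undistortPoints(uv,K,np.array([k1,0,0,0.]))[:,0]
    d=np.c_[p,np.ones(len(p))]@T[:3,:3].T
    return T[:3,3],d
def onplane(name,uv,z):
    c,d=ray(name,uv); return c+d*((z-c[2])/d[:,2])[:,None]
def snap(name,fn,scale=1):
    im=eyes.grab_frame(name)[:,:,::-1].copy(); cv2.imwrite(fn,im); return im
E
python3 - <<'E'
from h import *
for n in("top","scene"): snap(n,f"pics/{n}0.png"); ci=eyes.camera_info(n); print(n,ci["k1"],np.round(ci["mtx"],1).tolist(),np.round(ci["extrinsics"],3).tolist())
print(eyes.camera_info("wrist")); o=r.get_obs(); print(o)
E
```

```text
pics
top 0.02030684245454516 [[442.9, 0.0, 273.6], [0.0, 442.9, 208.3], [0.0, 0.0, 1.0]] [[0.011, -0.989, 0.151, 0.382], [-1.0, -0.007, 0.022, -0.09], [-0.021, -0.151, -0.988, 1.087], [0.0, 0.0, 0.0, 1.0]]
scene -0.05554184016883976 [[496.0, 0.0, 281.5], [0.0, 496.0, 208.8], [0.0, 0.0, 1.0]] [[-0.66, 0.458, -0.595, 1.396], [0.751, 0.407, -0.52, 0.686], [0.004, -0.79, -0.613, 0.955], [0.0, 0.0, 0.0, 1.0]]
{'mtx': array([[349.82628243,   0.        , 283.03401641],
       [  0.        , 349.82628243, 206.58201596],
       [  0.        ,   0.        ,   1.        ]]), 'k1': -0.01890814232214222, 'tool_from_camera': array([[ 2.42874146e-04, -9.45362516e-01, -3.26020942e-01,
         8.35139228e-02],
       [ 9.99999962e-01,  1.87277755e-04,  2.01915764e-04,
        -3.63244092e-04],
       [-1.29827124e-04, -3.26020979e-01,  9.45362526e-01,
        -1.28708011e-01],
       [ 0.00000000e+00,  0.00000000e+00,  0.00000000e+00,
         1.00000000e+00]])}
{'clock': 0.1, 'joints': array([ 1.23793833,  0.47771603,  0.02236017,  1.55634878, -0.01152447,
        1.1093278 , -0.08306942]), 'qvel': array([ 4.21713838e-04, -2.38638016e-03,  7.98962350e-05, -2.89881312e-03,
        8.55378395e-06,  1.14038726e-03, -5.25615600e-04]), 'tau': array([ 4.51032261e-03, -5.97754598e+01,  1.61338136e+00, -2.81952006e+01,
        1.27304904e-02,  5.00726906e-03,  6.28831685e-05]), 'tcp_pos': array([ 0.15030826, -0.65751972,  0.24442581]), 'orientation': array([-3.12013628e+00, -3.52159543e-01,  4.62071361e-04]), 'contact_force': array([0.146883  , 0.87476791, 0.52233917]), 'moment': array([-0.0364774 ,  0.04177032,  0.02613613]), 'gripper_force': 0.0, 'grip_width': 0.08554694870719264}
```

View pics/top0.png

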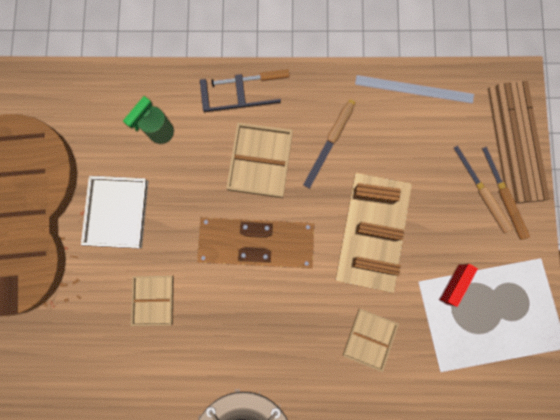

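View pics/scene0.png

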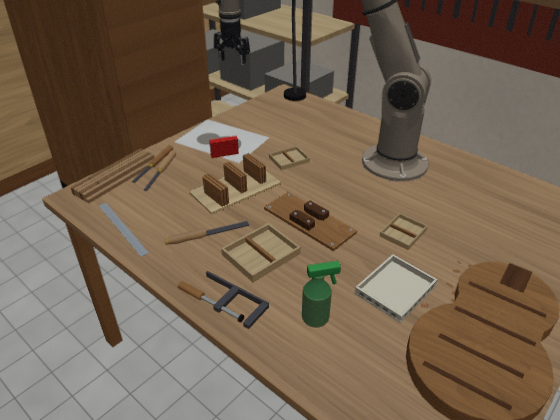

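The top view shows the gauge at (255,243) with its cheeks, the stock board with three blocks at (375,232), and the white basket at (115,212). The spray bottle is at (152,122), the clamp at (240,95), the chisel at (330,143) and a red decoy block at (459,285). There are three plywood trays: (260,161) is large, while (153,300) and (370,338) are small. The large one should be the 170x140 tray, and I'll check that by measuring.

```bash
cat > m1.py <<'E'
from h import *
im=cv2.imread("pics/top0.png"); hsv=cv2.cvtColor(im,cv2.COLOR_BGR2HSV)
big=cv2.resize(im[100:360,70:430],None,fx=2.2,fy=2.2,interpolation=cv2.INTER_CUBIC)
for n,p in dict(gauge=(222,243),tray=(245,150),tray2=(145,290),basket=(115,212),stock=(365,215),bench=(300,300),blk=(380,230)).items(): print(n,p,hsv[p[1],p[0]])
S=dict(tray=((228,120),(295,200),.026),small1=((128,270),(178,330),.02),small2=((340,305),(400,372),.02),basket=((78,172),(150,252),.026),stock=((333,170),(415,295),.01),gauge=((192,212),(320,272),.012))
lo={'basket':((0,0,120),(179,70,255)),'gauge':((3,130,40),(14,255,150))}
for n,(a,b,z) in S.items():
    l,u=lo.get(n,((12,40,150),(30,140,255)))
    m=np.zeros(im.shape[:2],np.uint8); m[a[1]:b[1],a[0]:b[0]]=cv2.inRange(hsv,l,u)[a[1]:b[1],a[0]:b[0]]
    m=cv2.morphologyEx(cv2.morphologyEx(m,cv2.MORPH_OPEN,np.ones((3,3))),cv2.MORPH_CLOSE,np.ones((5,5)))
    cs=cv2.findContours(m,cv2.RETR_EXTERNAL,cv2.CHAIN_APPROX_NONE)[0]
    if not cs: print(n,"none"); continue
    c=max(cs,key=cv2.contourArea); 
    w=onplane("top",c.reshape(-1,2),z)[:,:2].astype(np.float32)
    R=cv2.minAreaRect(w); B=cv2.boxPoints(cv2.minAreaRect(c))
    print(n,np.round(R[0],4),np.round(R[1],3),round(R[2],1))
    cv2.polylines(big,[((B-[70,100])*2.2).astype(int)],1,(0,255,0),1)
cv2.imwrite("pics/crop1.png",big)
E
python3 m1.py
```

```text
gauge (222, 243) [ 15 148 148]
tray (245, 150) [ 18  91 216]
tray2 (145, 290) [ 18  93 201]
basket (115, 212) [ 18   6 229]
stock (365, 215) [ 18  95 215]
bench (300, 300) [ 14 111 196]
blk (380, 230) [ 13 148 162]
tray [ 0.6658 -0.0324] [0.201 0.165] 0.2
small1 [0.3239 0.2196] [0.141 0.118] 2.6
small2 [ 0.2425 -0.292 ] [0.137 0.152] 89.2
basket [0.5333 0.3242] [0.144 0.173] 87.7
stock [ 0.4921 -0.3104] [0.199 0.306] 89.4
gauge [ 0.4933 -0.0179] [0.095 0.041] 86.8
```

View pics/crop1.png

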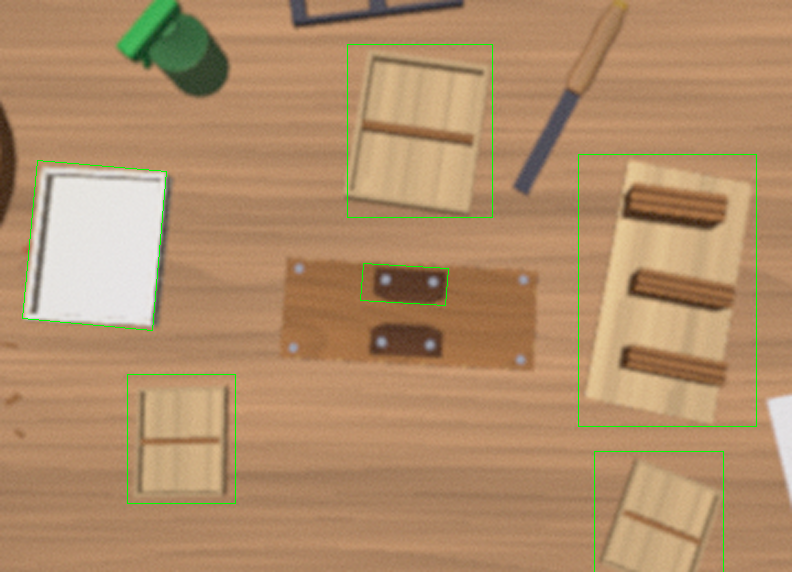

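The crop shows the large tray with a middle batten at crop (420,133). The small trays are at (183,440) and (660,515). The gauge has screws at (299,268), (524,280), (520,360) and (293,347), and the three block tops are at about (677,200), (685,285) and (675,362). I'll convert the corners to positions and check the sizes.

```bash
python3 - <<'E'
from h import *
P=dict(tray=([(370,55),(488,69),(470,213),(349,198)],.026),small=([(140,387),(228,385),(226,494),(138,492)],.02),basket=([(37,161),(167,172),(154,329),(23,320)],.026),
stock=([(627,160),(751,183),(714,422),(586,398)],.01),gauge=([(289,258),(537,272),(533,370),(281,357)],.012))
for n,(c,z) in P.items():
    w=onplane("top",np.array(c)/2.2+[70,100],z)[:,:2]
    u=(w[0]+w[3]-w[1]-w[2]); ang=np.degrees(np.arctan2(u[1],u[0]))
    print(n,np.round(w.mean(0),4),"sides",np.round(np.linalg.norm(np.roll(w,-1,0)-w,axis=1),3),"yaxis ang %.1f"%ang)
for b in [((625,190),(724,222)),((633,277),(733,302)),((624,355),(724,378))]:
    print(np.round(onplane("top",np.array(b)/2.2+[70,100],.075),3).tolist())
o=r.get_obs(); print(o["tcp_pos"])
R=cv2.Rodrigues(np.array(o["orientation"]))[0]; print(np.round(R,3).tolist())
E
```

```text
tray [ 0.6622 -0.0325] sides [0.135 0.166 0.135 0.167] yaxis ang 83.2
small [0.323  0.2173] sides [0.096 0.115 0.094 0.111] yaxis ang 90.6
basket [0.5332 0.324 ] sides [0.147 0.175 0.144 0.178] yaxis ang 86.0
stock [ 0.4913 -0.3107] sides [0.14  0.268 0.139 0.27 ] yaxis ang 79.8
gauge [ 0.4606 -0.0243] sides [0.277 0.108 0.277 0.11 ] yaxis ang 87.4
[[0.589, -0.253, 0.075], [0.555, -0.356, 0.075]]
[[0.496, -0.26, 0.075], [0.471, -0.362, 0.075]]
[[0.416, -0.249, 0.075], [0.394, -0.35, 0.075]]
[ 0.15030826 -0.65751972  0.24442581]
[[0.975, 0.223, -0.0], [0.223, -0.975, 0.002], [-0.0, -0.002, -1.0]]
```

All sizes match (tray 135x167, gauge 277x109, stock 140x269), so the large tray is the one meant. Next I'll move above the middle block for a wrist view.

Emit:
step_arm([
  [0.046, 0.048, 0, 0, 0, 0.03],
  [0.093, 0.096, 0, 0, 0, 0.06],
  [0.139, 0.145, 0, 0, 0, 0.09],
  [0.186, 0.193, 0, 0, 0, 0.12],
], jaw=0, squeeze=30)

```text
clock: 0.43
tcp_pos: [0.2627, -0.5405, 0.2448]
orientation: [-2.998, -0.937, 0.0]
contact_force: [0.7, -0.7, -0.0]
grip_width: 0.0857
gripper_force: 0.0
```

Emit:
step_arm([
  [0.046, 0.048, 0, 0, 0, 0.03],
  [0.093, 0.096, 0, 0, 0, 0.06],
  [0.139, 0.145, 0, 0, 0, 0.09],
  [0.186, 0.193, 0, 0, 0, 0.12],
])

```text
clock: 0.77
tcp_pos: [0.3744, -0.4246, 0.2451]
orientation: [-2.769, -1.483, 0.0]
contact_force: [0.0, -0.8, -0.1]
grip_width: 0.0855
gripper_force: 0.0
```

Emit:
step_arm([
  [0.046, 0.048, 0, 0, 0, 0.03],
  [0.093, 0.096, 0, 0, 0, 0.06],
  [0.139, 0.145, 0, 0, 0, 0.09],
  [0.186, 0.193, 0, 0, 0, 0.12],
  [0.186, 0.193, 0, 0, 0, 0.12],
])

```text
clock: 1.18
tcp_pos: [0.4914, -0.3019, 0.2455]
orientation: [-2.43, -1.99, -0.009]
contact_force: [0.6, 0.9, 0.9]
grip_width: 0.0855
gripper_force: 0.0
```

```bash
python3 - <<'E'
from h import *
o=r.get_obs(); print(o["tcp_pos"],o["orientation"],o["clock"],o["joints"],r.tips_ahead)
snap("wrist","pics/w1.png")
E
```

```text
[ 0.49144655 -0.30189754  0.2455234 ] [-2.42977228 -1.99004919 -0.00898423] 1.1833 [ 0.75392083  0.34351794 -0.38647836  1.77532084  0.14069911  1.04866124
  0.11940795] 0.014
```

View pics/w1.png

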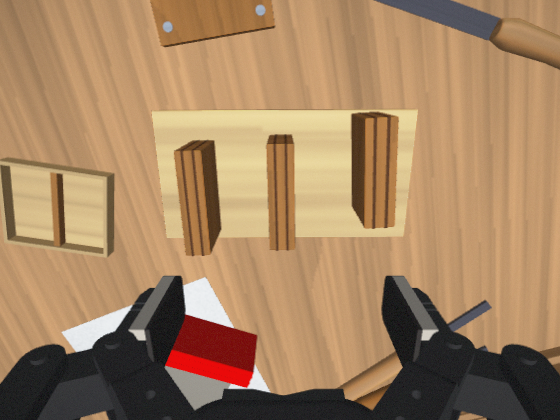

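The wrist view shows the three block tops: left about (195,203), middle (282,196), right (383,172). It also shows the gauge's end at (213,20), with two screws at (168,27) and (260,10). I'll measure the top faces by mask.

```bash
python3 - <<'E'
from h import *
im=cv2.imread("pics/w1.png"); hsv=cv2.cvtColor(im,cv2.COLOR_BGR2HSV)
wood=cv2.inRange(hsv,(0,90,0),(20,255,215)); wood[:105]=0; wood[260:]=0; wood[:,:160]=0; wood[:,412:]=0
out=cv2.resize(im[95:265,160:420],None,fx=3,fy=3,interpolation=cv2.INTER_CUBIC)
for k,(a,b) in enumerate([(172,222),(262,300),(348,402)]):
    roi=hsv[105:260,a:b]; v=roi[200-105,:,2]; s=roi[200-105,:,1]
    print(k,a,"V",v.tolist()); print("S",s.tolist())
cv2.imwrite("pics/w1c.png",out)
E
```

```text
0 172 V [206, 206, 206, 209, 207, 207, 195, 156, 159, 161, 162, 167, 165, 142, 101, 116, 153, 182, 183, 179, 181, 173, 172, 159, 125, 99, 120, 164, 181, 178, 177, 176, 178, 147, 75, 84, 84, 78, 84, 84, 84, 83, 80, 77, 77, 77, 96, 167, 209, 209]
S [92, 90, 89, 90, 90, 89, 94, 121, 156, 149, 154, 150, 156, 149, 141, 147, 150, 151, 148, 154, 147, 156, 153, 152, 147, 147, 145, 151, 152, 153, 151, 156, 159, 173, 163, 149, 155, 154, 164, 161, 161, 166, 159, 149, 152, 146, 133, 98, 95, 93]
1 262 V [214, 213, 213, 211, 212, 183, 150, 165, 160, 161, 166, 173, 152, 112, 110, 153, 181, 181, 178, 182, 175, 174, 171, 143, 100, 119, 153, 177, 179, 179, 179, 184, 180, 188, 213, 213, 213, 212]
S [92, 92, 90, 91, 93, 95, 133, 155, 150, 152, 152, 152, 153, 139, 146, 147, 151, 151, 158, 153, 153, 149, 149, 144, 143, 144, 148, 153, 152, 155, 155, 161, 135, 91, 92, 92, 92, 93]
2 348 V [215, 215, 215, 174, 96, 80, 82, 77, 78, 79, 81, 81, 83, 83, 87, 90, 138, 174, 182, 182, 182, 183, 182, 183, 150, 107, 99, 124, 161, 176, 177, 178, 182, 184, 182, 181, 161, 121, 101, 98, 159, 182, 182, 182, 181, 182, 181, 165, 202, 215, 215, 216, 217, 216]
S [91, 90, 91, 98, 138, 143, 146, 166, 147, 168, 148, 151, 151, 157, 149, 164, 174, 164, 154, 150, 149, 156, 151, 152, 150, 150, 137, 144, 152, 154, 153, 149, 147, 152, 154, 154, 155, 148, 141, 141, 152, 154, 149, 149, 151, 151, 154, 130, 95, 89, 89, 89, 94, 92]
```

View pics/w1c.png

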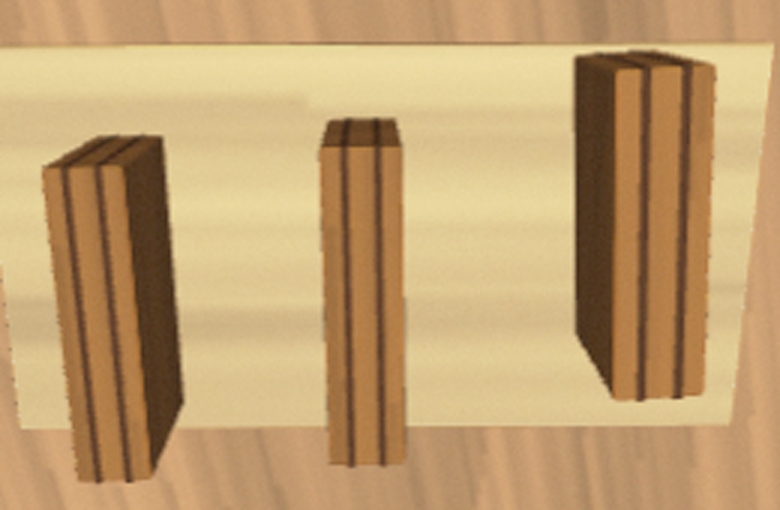

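Block tops in the enlarged crop: the left and middle are about 26 px wide, while the right is about 32 px, so it is probably the thick one. I'll compute the block poses.

```bash
python3 - <<'E'
from h import *
P=[[(43,166),(123,165),(152,479),(78,482)],[(319,147),(402,147),(405,464),(329,465)],[(613,69),(714,66),(704,394),(614,400)]]
for c in P:
    w=onplane("wrist",np.array(c)/3+[160,95],.075)[:,:2]
    u=(w[0]+w[1]-w[2]-w[3])/2
    print(np.round(w.mean(0),4),"len %.3f ang %.1f"%(np.linalg.norm(u),np.degrees(np.arctan2(u[1],u[0]))),"w",np.round(np.linalg.norm(w[0]-w[1]),4),np.round(np.linalg.norm(w[3]-w[2]),4))
o=r.get_obs(); R=cv2.Rodrigues(np.array(o["orientation"]))[0]; print(o["tcp_pos"],np.degrees(np.arctan2(R[1,0],R[0,0])),np.round(R[:,2],4),o["clock"])
E
```

```text
[ 0.4052 -0.3059] len 0.100 ang 79.0 w 0.023 0.0236
[ 0.4842 -0.3168] len 0.100 ang 79.3 w 0.0236 0.0239
[ 0.5741 -0.3125] len 0.099 ang 82.6 w 0.0281 0.0277
[ 0.48863052 -0.30561882  0.24521633] 78.22578324985635 [ 0.0016  0.0024 -1.    ] 1.2333
```

I'll start with the middle block.

Emit:
step_arm([
  [0.001, -0.002, -0.05, 0, 0, 0.004],
  [0.002, -0.004, -0.1, 0, 0, 0.007],
  [0.002, -0.004, -0.15, 0, 0, 0.007],
  [0.002, -0.004, -0.2, 0, 0, 0.007],
], jaw=0.35)

```text
clock: 1.57
tcp_pos: [0.4854, -0.3141, 0.1239]
orientation: [2.427, 1.994, -0.001]
contact_force: [0.0, -0.7, -0.2]
grip_width: 0.0557
gripper_force: 0.0
```

Emit:
step_arm([
  [0, 0, -0.04, 0, 0, 0],
  [0, 0, -0.07, 0, 0, 0],
  [0, 0, -0.095, 0, 0, 0],
  [0, 0, -0.11, 0, 0, 0],
  [0, 0, -0.11, 0, 0, 0],
])

```text
clock: 1.98
tcp_pos: [0.4845, -0.3131, 0.0572]
orientation: [-2.424, -1.993, 0.003]
contact_force: [-0.3, 0.5, 0.2]
grip_width: 0.0555
gripper_force: 0.0
```

Emit:
step_arm([
  [0, 0, 0, 0, 0, 0],
  [0, 0, 0, 0, 0, 0],
  [0, 0, 0, 0, 0, 0],
], jaw=1, squeeze=30)

```text
clock: 2.23
tcp_pos: [0.4871, -0.3136, 0.0606]
orientation: [2.424, 1.995, 0.001]
contact_force: [0.5, -0.5, -0.3]
grip_width: 0.0236
gripper_force: 30.8
```

Emit:
step_arm([
  [0, 0, 0, 0, 0, 0],
  [0, 0, 0, 0, 0, 0],
  [0, 0, 0, 0, 0, 0],
])

```text
clock: 2.48
tcp_pos: [0.4872, -0.3136, 0.0605]
orientation: [2.424, 1.995, 0.001]
contact_force: [-1.0, -1.1, 6.4]
grip_width: 0.0236
gripper_force: 31.7
```

Gripped at 23.6 mm. I'll lift and carry it over to just before the gauge, then look.

Emit:
step_arm([
  [0, 0, 0.04, 0, 0, 0],
  [0, 0, 0.1, 0, 0, 0],
  [0, 0, 0.15, 0, 0, 0],
  [-0.01, 0.05, 0.15, 0, 0, 0.01],
])

```text
clock: 2.82
tcp_pos: [0.4842, -0.2901, 0.1555]
orientation: [2.391, 2.018, 0.004]
contact_force: [1.6, -1.8, -0.7]
grip_width: 0.0238
gripper_force: 30.8
```

Emit:
step_arm([
  [-0.01, 0.06, 0, 0, 0, 0.01],
  [-0.02, 0.12, 0, 0, 0, 0.02],
  [-0.03, 0.18, 0, 0, 0, 0.03],
  [-0.042, 0.24, 0, 0, 0, 0.037],
  [-0.042, 0.257, 0, 0, 0, 0.037],
])

```text
clock: 3.23
tcp_pos: [0.4535, -0.1232, 0.1494]
orientation: [-2.262, -2.177, -0.0]
contact_force: [-1.1, -0.3, -0.3]
grip_width: 0.0232
gripper_force: 30.7
```

Emit:
step_arm([
  [0, 0, 0, 0, 0, 0],
  [0, 0, 0, 0, 0, 0],
])

```text
clock: 3.4
tcp_pos: [0.4554, -0.1288, 0.1495]
orientation: [2.27, 2.171, -0.0]
contact_force: [1.2, -0.6, -0.7]
grip_width: 0.0235
gripper_force: 30.7
```

```bash
python3 - <<'E'
from h import *
o=r.get_obs(); R=cv2.Rodrigues(np.array(o["orientation"]))[0]; print(o["tcp_pos"],np.degrees(np.arctan2(R[1,0],R[0,0])),o["clock"])
im=snap("wrist","pics/w2.png")
print(eyes.camera_info("wrist")["mtx"][0])
np.save("pics/w2pose.npy",np.r_[o["tcp_pos"],o["orientation"]])
E
```

```text
[ 0.45541781 -0.12883798  0.14954058] 87.46575431736673 3.4
[349.82628243   0.         283.03401641]
```

View pics/w2.png

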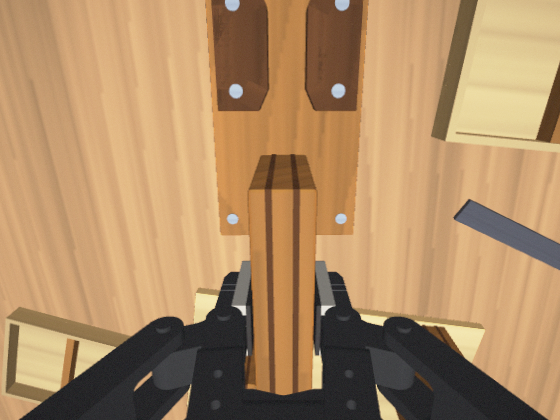

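The view shows the throat between the cheek edges at columns ~268 and ~306 (rows 0-85), the cheek screws at (236,91) and (338,91), and the held block's top at columns 249-315. I'll measure the edges.

```bash
cat >> h.py <<'E'
def edges(im,row,a,b,want):
    g=cv2.GaussianBlur(im[row-1:row+2,:,:].astype(np.float32).mean(0,keepdims=True).mean(2),(3,1),0)[0]; d=np.gradient(g)[a:b]*want
    k=int(np.argmax(d)); 
    if 0<k<len(d)-1: k+=0.5*(d[k-1]-d[k+1])/(d[k-1]-2*d[k]+d[k+1])
    return a+k
E
python3 - <<'E'
from h import *
im=cv2.imread("pics/w2.png")
y=np.array([-np.sin(0),0])
def fit(rows,a,b,s,z):
    w=onplane("wrist",[(edges(im,q,a,b,s),q) for q in rows],z)[:,:2]
    p=np.polyfit(w[:,1],w[:,0],1); print("x at y=-0.024 %.4f  y=-.129 %.4f  ang %.2f  rms %.4f"%(np.polyval(p,-.0243),np.polyval(p,-.129),90-np.degrees(np.arctan(p[0])),np.std(w[:,0]-np.polyval(p,w[:,1])))); return p
print("cheekL");fit(range(5,85,6),258,278,1,.034)
print("cheekR");fit(range(5,85,6),296,316,-1,.034)
print("boardL");fit(range(110,230,10),205,232,1,.012)
print("boardR");fit(range(110,230,10),345,372,-1,.012)
print("blkL");fit(range(200,255,5),240,258,-1,.164)
print("blkR");fit(range(200,255,5),306,324,1,.164)
print("screws",onplane("wrist",[(236,91),(338,91),(232,3),(342,3)],.034)[:,:2])
print("board end",onplane("wrist",[(221,235),(354,235)],.012)[:,:2])
print("block front",onplane("wrist",[(248,191),(315,190)],.164)[:,:2])
print("block back?",onplane("wrist",[(258,393),(310,393)],.164)[:,:2])
E
```

```text
cheekL
x at y=-0.024 0.4502  y=-.129 0.4464  ang 87.95  rms 0.0002
cheekR
x at y=-0.024 0.4737  y=-.129 0.4682  ang 86.95  rms 0.0003
boardL
x at y=-0.024 0.3973  y=-.129 0.4009  ang 91.98  rms 0.0057
boardR
x at y=-0.024 0.5100  y=-.129 0.5139  ang 92.16  rms 0.0039
blkL
x at y=-0.024 0.4461  y=-.129 0.4433  ang 88.43  rms 0.0001
blkR
x at y=-0.024 0.4726  y=-.129 0.4663  ang 86.56  rms 0.0000
screws [[ 0.42747311 -0.04733628]
 [ 0.49513951 -0.05044719]
 [ 0.42954826  0.00458034]
 [ 0.49748832  0.00146091]]
board end [[ 0.40208659 -0.15999393]
 [ 0.5121798  -0.16506811]]
block front [[ 0.44538233 -0.07890867]
 [ 0.46813796 -0.07960296]]
block back? [[ 0.44250569 -0.16843911]
 [ 0.46462121 -0.16945698]]
```

The throat centre is about (0.462,-0.023), yaw 87.5°. The block is 2.4 mm to the left of the midline at s=-106 mm. I'll correct that and lower it.

Emit:
step_arm([
  [0.004, 0, -0.04, 0, 0, 0],
  [0.004, 0, -0.085, 0, 0, 0],
  [0.004, 0, -0.12, 0, 0, 0],
  [0.004, 0, -0.135, 0, 0, 0],
  [0.004, 0, -0.142, 0, 0, 0],
])

```text
clock: 3.87
tcp_pos: [0.4568, -0.1301, 0.0626]
orientation: [-2.272, -2.166, 0.003]
contact_force: [0.7, -0.8, -0.4]
grip_width: 0.0233
gripper_force: 30.7
```

Emit:
step_arm([
  [0, 0, -0.001, 0, 0, 0],
  [0, 0, -0.002, 0, 0, 0],
  [0, 0, -0.002, 0, 0, 0],
])

```text
clock: 4.12
tcp_pos: [0.4585, -0.1293, 0.0638]
orientation: [2.271, 2.169, 0.001]
contact_force: [0.5, 0.6, -1.2]
grip_width: 0.0234
gripper_force: 30.7
```

Emit:
step_arm([
  [0.0006, 0.013, -0.001, 0, 0, 0],
  [0.001, 0.023, -0.002, 0, 0, 0],
  [0.0013, 0.03, -0.002, 0, 0, 0],
  [0.0016, 0.037, -0.002, 0, 0, 0],
  [0.0018, 0.042, -0.002, 0, 0, 0],
])

```text
clock: 4.53
tcp_pos: [0.4596, -0.1038, 0.0625]
orientation: [2.27, 2.169, 0.001]
contact_force: [0.3, -5.4, 6.1]
grip_width: 0.0234
gripper_force: 31.7
```

Emit:
step_arm([
  [0.0003, 0.007, 0, 0, 0, 0],
  [0.0006, 0.014, 0, 0, 0, 0],
  [0.0009, 0.021, 0, 0, 0, 0],
  [0.0009, 0.021, 0, 0, 0, 0],
])

```text
clock: 4.87
tcp_pos: [0.4602, -0.0906, 0.0625]
orientation: [2.269, 2.17, 0.001]
contact_force: [-0.5, -1.7, 6.1]
grip_width: 0.0237
gripper_force: 31.7
```

It's in the throat with hardly any side force. I'll slide on.

Emit:
step_arm([
  [0.0005, 0.013, 0, 0, 0, 0],
  [0.0012, 0.027, 0, 0, 0, 0],
  [0.0018, 0.041, 0, 0, 0, 0],
  [0.0024, 0.055, 0, 0, 0, 0],
  [0.0024, 0.055, 0, 0, 0, 0],
])

```text
clock: 5.28
tcp_pos: [0.4617, -0.0564, 0.0625]
orientation: [2.268, 2.172, 0.003]
contact_force: [-0.3, 2.2, 7.7]
grip_width: 0.0233
gripper_force: 31.7
```

Emit:
step_arm([
  [0.0007, 0.015, 0, 0, 0, 0],
  [0.0013, 0.03, 0, 0, 0, 0],
  [0.002, 0.045, 0, 0, 0, 0],
  [0.0026, 0.058, 0, 0, 0, 0],
  [0.0026, 0.058, 0, 0, 0, 0],
])

```text
clock: 5.7
tcp_pos: [0.4632, -0.022, 0.0625]
orientation: [2.269, 2.171, 0.002]
contact_force: [-0.2, 2.0, 7.4]
grip_width: 0.0239
gripper_force: 31.8
```

Emit:
step_arm([
  [0.001, 0.02, 0, 0, 0, 0],
  [0.002, 0.042, 0, 0, 0, 0],
  [0.0028, 0.064, 0, 0, 0, 0],
  [0.0035, 0.08, 0, 0, 0, 0],
])

```text
clock: 6.03
tcp_pos: [0.4651, 0.0245, 0.0625]
orientation: [2.27, 2.169, -0.0]
contact_force: [0.1, -7.4, 9.3]
grip_width: 0.0239
gripper_force: 32.1
```

Emit:
step_arm([
  [0.001, 0.022, 0, 0, 0, 0],
  [0.002, 0.044, 0, 0, 0, 0],
  [0.0028, 0.062, 0, 0, 0, 0],
  [0.0031, 0.07, 0, 0, 0, 0],
  [0.0031, 0.07, 0, 0, 0, 0],
])

```text
clock: 6.45
tcp_pos: [0.4669, 0.0678, 0.0624]
orientation: [2.269, 2.171, 0.002]
contact_force: [-0.8, -0.7, 7.6]
grip_width: 0.0239
gripper_force: 31.9
```

Emit:
step_arm([
  [0, 0, 0, 0, 0, 0],
  [0, 0, 0.03, 0, 0, 0],
  [0, 0, 0.09, 0, 0, 0],
  [0, 0, 0.14, 0, 0, 0],
  [0, 0, 0.16, 0, 0, 0],
])

```text
clock: 6.87
tcp_pos: [0.4674, 0.0681, 0.161]
orientation: [2.269, 2.17, 0.006]
contact_force: [1.1, -0.5, -2.1]
grip_width: 0.0233
gripper_force: 30.8
```

Emit:
step_arm([
  [0.04, -0.018, 0, 0, 0, -0.004],
  [0.1, -0.044, 0, 0, 0, -0.009],
  [0.16, -0.071, 0, 0, 0, -0.014],
  [0.22, -0.098, 0, 0, 0, -0.02],
])

```text
clock: 7.2
tcp_pos: [0.5991, 0.0079, 0.1577]
orientation: [-2.338, -2.098, 0.0]
contact_force: [1.0, 1.0, -0.9]
grip_width: 0.0235
gripper_force: 30.8
```

Emit:
step_arm([
  [0.06, -0.027, 0, 0, 0, -0.004],
  [0.12, -0.055, 0, 0, 0, -0.004],
  [0.16, -0.072, 0, 0, 0, -0.004],
  [0.175, -0.078, 0, 0, 0, -0.004],
  [0.175, -0.078, -0.02, 0, 0, -0.004],
])

```text
clock: 7.62
tcp_pos: [0.7061, -0.0395, 0.1467]
orientation: [2.352, 2.079, 0.006]
contact_force: [0.2, -0.1, -0.8]
grip_width: 0.0235
gripper_force: 30.8
```

Emit:
step_arm([
  [0, 0, -0.04, 0, 0, 0],
  [0, 0, -0.09, 0, 0, 0],
  [0, 0, -0.125, 0, 0, 0],
  [0, 0, -0.14, 0, 0, 0],
  [0, 0, -0.144, 0, 0, 0],
])

```text
clock: 8.03
tcp_pos: [0.7008, -0.0373, 0.0571]
orientation: [-2.347, -2.083, 0.004]
contact_force: [-0.8, 0.1, -0.6]
grip_width: 0.0235
gripper_force: 30.7
```

Emit:
step_arm([
  [0, 0, -0.001, 0, 0, 0],
  [0, 0, -0.002, 0, 0, 0],
])

```text
clock: 8.2
tcp_pos: [0.7035, -0.0382, 0.0592]
orientation: [2.35, 2.084, 0.002]
contact_force: [0.3, -0.1, -1.2]
grip_width: 0.0235
gripper_force: 30.7
```

```bash
python3 - <<'E'
from h import *
o=r.get_obs(); R=cv2.Rodrigues(np.array(o["orientation"]))[0]; print(o["tcp_pos"],np.degrees(np.arctan2(R[1,0],R[0,0])),o["contact_force"],o["joints"])
im=snap("wrist","pics/w3.png")
E
```

```text
[ 0.70353735 -0.03819576  0.05915572] 83.11136942080279 [ 0.33884668 -0.11111635 -1.20344047] [ 0.20382821  0.74573436 -0.35684736  1.5854541   0.3159233   0.8664928
 -0.39195449]
```

View pics/w3.png

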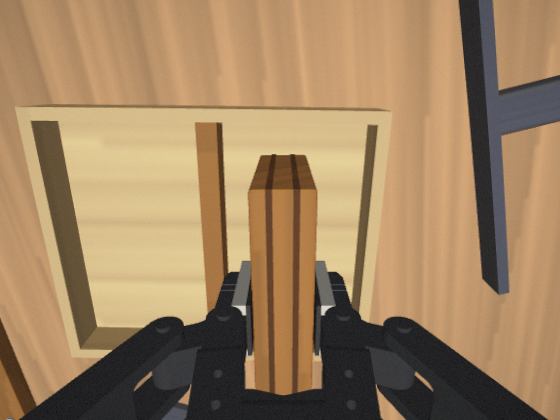

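The held block (top at columns 249-315) is over the right-hand lane. The tray's front rim runs (20,107)-(390,112), its batten is at columns 197-225 and its rear-left corner is at (73,357). I'll check the fit before releasing.

```bash
python3 - <<'E'
from h import *
w=onplane("wrist",[(20,107),(390,112),(73,357)],.026)[:,:2]; print(np.round(w,4),np.linalg.norm(w[0]-w[1]),np.linalg.norm(w[0]-w[2]),"centre",(w[1]+w[2])/2)
E
```

```text
[[ 0.5946  0.0512]
 [ 0.7598  0.0287]
 [ 0.5743 -0.0873]] 0.16672169183577126 0.1400374333499109 centre [ 0.66702951 -0.0293161 ]
```

Emit:
step_arm([
  [0, 0, -0.002, 0, 0, 0],
  [0, 0, -0.0035, 0, 0, 0],
  [0, 0, -0.0045, 0, 0, 0],
  [0, 0, -0.0045, 0, 0, 0],
])

```text
clock: 8.58
tcp_pos: [0.7037, -0.0389, 0.0564]
orientation: [2.351, 2.083, 0.001]
contact_force: [-2.1, -0.4, 3.4]
grip_width: 0.0235
gripper_force: 31.4
```

Emit:
step_arm([
  [0, 0, 0, 0, 0, 0],
  [0, 0, 0, 0, 0, 0],
  [0, 0, 0, 0, 0, 0],
], jaw=0.35)

```text
clock: 8.83
tcp_pos: [0.7032, -0.0388, 0.0553]
orientation: [-2.351, -2.083, -0.0]
contact_force: [-0.1, -0.6, -0.5]
grip_width: 0.0552
gripper_force: 0.0
```

Emit:
step_arm([
  [0, 0, 0.02, 0, 0, 0],
  [0, 0, 0.07, 0, 0, 0],
  [0, 0, 0.13, 0, 0, 0],
  [0, 0, 0.19, 0, 0, 0],
])

```text
clock: 9.17
tcp_pos: [0.7027, -0.0388, 0.1708]
orientation: [-2.35, -2.083, 0.001]
contact_force: [0.8, 0.5, 0.8]
grip_width: 0.0557
gripper_force: 0.0
```

Emit:
step_arm([
  [-0.05, -0.044, 0, 0, 0, -0.003],
  [-0.1, -0.088, 0, 0, 0, -0.005],
  [-0.15, -0.132, 0, 0, 0, -0.008],
  [-0.2, -0.176, 0, 0, 0, -0.01],
  [-0.25, -0.22, 0, 0, 0, -0.013],
])

```text
clock: 9.58
tcp_pos: [0.5519, -0.1719, 0.1704]
orientation: [2.393, 2.034, 0.001]
contact_force: [1.2, -1.2, 1.5]
grip_width: 0.056
gripper_force: 0.0
```

Emit:
step_arm([
  [-0.05, -0.044, 0, 0, 0, -0.003],
  [-0.1, -0.088, 0, 0, 0, -0.005],
  [-0.15, -0.132, 0, 0, 0, -0.008],
  [-0.2, -0.176, 0, 0, 0, -0.01],
  [-0.24, -0.22, 0, 0, 0, -0.01],
])

```text
clock: 10.0
tcp_pos: [0.4069, -0.3039, 0.1703]
orientation: [2.426, 1.996, -0.001]
contact_force: [0.1, 0.2, -0.8]
grip_width: 0.0554
gripper_force: 0.0
```

Emit:
step_arm([
  [0, 0, 0, 0, 0, 0],
  [0, 0, 0, 0, 0, 0],
  [0, 0, 0, 0, 0, 0],
])

```text
clock: 10.25
tcp_pos: [0.4099, -0.3027, 0.1702]
orientation: [2.424, 1.996, 0.001]
contact_force: [0.8, 0.2, 0.2]
grip_width: 0.0558
gripper_force: 0.0
```

```bash
cat > blk.py <<'E'
import sys
from h import *
o=r.get_obs(); R=cv2.Rodrigues(np.array(o["orientation"]))[0]; print(o["tcp_pos"],np.degrees(np.arctan2(R[1,0],R[0,0])))
im=snap("wrist",sys.argv[1]); hsv=cv2.cvtColor(im,cv2.COLOR_BGR2HSV)
# lit top faces of the blocks; laminations closed
m=cv2.inRange(hsv,(5,125,125),(20,200,200)); m=cv2.morphologyEx(m,cv2.MORPH_CLOSE,np.ones((3,9))); m=cv2.morphologyEx(m,cv2.MORPH_OPEN,np.ones((9,9)))
for c in cv2.findContours(m,cv2.RETR_EXTERNAL,cv2.CHAIN_APPROX_NONE)[0]:
    if cv2.contourArea(c)<1200: continue
    w=onplane("wrist",c.reshape(-1,2),.075)[:,:2].astype(np.float32); q=cv2.minAreaRect(w)
    if max(q[1])<.15: 
        B=cv2.boxPoints(q); e=max([(B[1]-B[0]),(B[2]-B[1])],key=np.linalg.norm); e=e*np.sign(e[1])
        print("px",cv2.boundingRect(c),"centre",np.round(q[0],4),"size",np.round(q[1],4),"ang %.1f"%np.degrees(np.arctan2(e[1],e[0])))
E
python3 blk.py pics/w4.png
```

```text
[ 0.40989807 -0.30266464  0.17019962] 78.9319118281203
px (262, 143, 36, 138) centre [ 0.408  -0.3014] size [0.0997 0.0233] ang 79.6
px (502, 100, 58, 147) centre [ 0.5789 -0.3069] size [0.0997 0.0308] ang 82.5
```

Emit:
step_arm([
  [-0.003, 0.002, -0.05, 0, 0, 0.003],
  [-0.003, 0.002, -0.1, 0, 0, 0.003],
  [-0.003, 0.002, -0.15, 0, 0, 0.003],
  [-0.003, 0.002, -0.175, 0, 0, 0.003],
  [-0.003, 0.002, -0.183, 0, 0, 0.003],
])

```text
clock: 10.72
tcp_pos: [0.4073, -0.2992, 0.0572]
orientation: [-2.409, -2.009, 0.001]
contact_force: [-0.3, -0.7, -0.3]
grip_width: 0.0554
gripper_force: 0.0
```

Emit:
step_arm([
  [0, 0, 0, 0, 0, 0],
  [0, 0, 0, 0, 0, 0],
])

```text
clock: 10.88
tcp_pos: [0.4088, -0.3011, 0.0603]
orientation: [2.413, 2.01, 0.001]
contact_force: [0.1, -0.5, -0.1]
grip_width: 0.0556
gripper_force: 0.0
```

Emit:
step_arm([
  [0, 0, 0, 0, 0, 0],
  [0, 0, 0, 0, 0, 0],
  [0, 0, 0, 0, 0, 0],
  [0, 0, 0, 0, 0, 0],
  [0, 0, 0, 0, 0, 0],
], jaw=1)

```text
clock: 11.3
tcp_pos: [0.4084, -0.3021, 0.0608]
orientation: [2.414, 2.007, 0.001]
contact_force: [-1.0, 0.4, 7.2]
grip_width: 0.0236
gripper_force: 30.8
```

Emit:
step_arm([
  [0, 0, 0.03, 0, 0, 0],
  [0, 0, 0.07, 0, 0, 0],
  [0.005, 0.02, 0.1, 0, 0, 0.005],
  [0.017, 0.06, 0.1, 0, 0, 0.015],
  [0.0305, 0.1085, 0.1, 0, 0, 0.0245],
])

```text
clock: 11.72
tcp_pos: [0.4261, -0.2381, 0.1211]
orientation: [2.337, 2.094, 0.0]
contact_force: [1.2, 0.2, -2.0]
grip_width: 0.0236
gripper_force: 29.9
```

Emit:
step_arm([
  [0.017, 0.055, 0, 0, 0, 0.008],
  [0.033, 0.11, 0, 0, 0, 0.016],
  [0.045, 0.155, 0, 0, 0, 0.02],
  [0.053, 0.18, 0, 0, 0, 0.02],
  [0.053, 0.18, 0, 0, 0, 0.02],
])

```text
clock: 12.13
tcp_pos: [0.4588, -0.1243, 0.1202]
orientation: [2.263, 2.179, 0.004]
contact_force: [0.0, -0.1, -0.4]
grip_width: 0.0236
gripper_force: 29.9
```

Emit:
step_arm([
  [0, 0, -0.03, 0, 0, 0],
  [0, 0, -0.065, 0, 0, 0],
  [0, 0, -0.088, 0, 0, 0],
  [0, 0, -0.095, 0, 0, 0],
  [0, 0, -0.095, 0, 0, 0],
])

```text
clock: 12.55
tcp_pos: [0.457, -0.1293, 0.0629]
orientation: [-2.27, -2.171, 0.003]
contact_force: [-0.5, -0.2, -1.4]
grip_width: 0.0234
gripper_force: 30.2
```

Emit:
step_arm([
  [0, 0, 0, 0, 0, 0],
  [0, 0, 0, 0, 0, 0],
])

```text
clock: 12.72
tcp_pos: [0.4575, -0.1293, 0.0629]
orientation: [2.27, 2.171, -0.0]
contact_force: [0.4, 0.7, -0.1]
grip_width: 0.0234
gripper_force: 30.2
```

Emit:
step_arm([
  [0.002, 0.013, -0.001, 0, 0, 0],
  [0.0027, 0.023, -0.0015, 0, 0, 0],
  [0.003, 0.03, -0.0015, 0, 0, 0],
  [0.0033, 0.037, -0.0015, 0, 0, 0],
  [0.0035, 0.042, -0.0015, 0, 0, 0],
])

```text
clock: 13.13
tcp_pos: [0.4606, -0.1043, 0.0626]
orientation: [2.269, 2.169, 0.0]
contact_force: [-0.0, -4.4, 5.5]
grip_width: 0.0236
gripper_force: 31.0
```

Emit:
step_arm([
  [0.0003, 0.007, 0, 0, 0, 0],
  [0.0006, 0.014, 0, 0, 0, 0],
  [0.0009, 0.021, 0, 0, 0, 0],
  [0.0009, 0.021, 0, 0, 0, 0],
])

```text
clock: 13.47
tcp_pos: [0.4606, -0.0921, 0.0626]
orientation: [2.269, 2.169, -0.002]
contact_force: [-0.7, -4.1, 7.3]
grip_width: 0.0231
gripper_force: 31.3
```

Emit:
step_arm([
  [0.0005, 0.013, 0, 0, 0, 0],
  [0.0012, 0.027, 0, 0, 0, 0],
  [0.0018, 0.041, 0, 0, 0, 0],
  [0.0024, 0.055, 0, 0, 0, 0],
  [0.0024, 0.055, 0, 0, 0, 0],
])

```text
clock: 13.88
tcp_pos: [0.4621, -0.0577, 0.0626]
orientation: [2.268, 2.171, -0.0]
contact_force: [-1.8, -0.9, 9.0]
grip_width: 0.023
gripper_force: 31.5
```

Emit:
step_arm([
  [0.0007, 0.015, 0, 0, 0, 0],
  [0.0013, 0.03, 0, 0, 0, 0],
  [0.002, 0.045, 0, 0, 0, 0],
  [0.0027, 0.06, 0, 0, 0, 0],
  [0.0027, 0.06, 0, 0, 0, 0],
])

```text
clock: 14.3
tcp_pos: [0.4636, -0.0217, 0.0626]
orientation: [2.269, 2.171, -0.001]
contact_force: [-2.5, -0.8, 10.1]
grip_width: 0.0235
gripper_force: 31.6
```

Emit:
step_arm([
  [0.001, 0.02, 0, 0, 0, 0],
  [0.002, 0.042, 0, 0, 0, 0],
  [0.0028, 0.064, 0, 0, 0, 0],
  [0.0035, 0.08, 0, 0, 0, 0],
])

```text
clock: 14.63
tcp_pos: [0.4657, 0.0248, 0.0626]
orientation: [2.27, 2.168, -0.003]
contact_force: [-0.8, -9.0, 12.0]
grip_width: 0.0233
gripper_force: 31.8
```

Emit:
step_arm([
  [0.001, 0.022, 0, 0, 0, 0],
  [0.002, 0.044, 0, 0, 0, 0],
  [0.0028, 0.062, 0, 0, 0, 0],
  [0.0031, 0.07, 0, 0, 0, 0],
  [0.0031, 0.07, 0, 0, 0, 0],
])

```text
clock: 15.05
tcp_pos: [0.468, 0.0691, 0.0626]
orientation: [2.268, 2.172, 0.002]
contact_force: [-1.8, 0.2, 7.5]
grip_width: 0.0236
gripper_force: 31.3
```

Emit:
step_arm([
  [0, 0, 0, 0, 0, 0],
  [0, 0, 0.03, 0, 0, 0],
  [0, 0, 0.09, 0, 0, 0],
  [0, 0, 0.14, 0, 0, 0],
  [0, 0, 0.16, 0, 0, 0],
])

```text
clock: 15.47
tcp_pos: [0.4687, 0.0691, 0.1612]
orientation: [2.268, 2.171, 0.006]
contact_force: [1.4, -0.3, -1.2]
grip_width: 0.0235
gripper_force: 30.2
```

Emit:
step_arm([
  [0.04, -0.024, 0, 0, 0, -0.004],
  [0.09, -0.053, 0, 0, 0, -0.008],
  [0.14, -0.083, 0, 0, 0, -0.013],
  [0.19, -0.112, 0, 0, 0, -0.018],
  [0.235, -0.139, 0, 0, 0, -0.024],
])

```text
clock: 15.88
tcp_pos: [0.6095, -0.0163, 0.1576]
orientation: [2.351, 2.084, 0.0]
contact_force: [0.4, -0.1, -0.7]
grip_width: 0.0239
gripper_force: 30.2
```

Emit:
step_arm([
  [0.02, -0.012, -0.01, 0, 0, 0],
  [0.027, -0.016, -0.04, 0, 0, 0],
  [0.027, -0.016, -0.07, 0, 0, 0],
  [0.027, -0.016, -0.1, 0, 0, 0],
  [0.027, -0.016, -0.12, 0, 0, 0],
])

```text
clock: 16.3
tcp_pos: [0.6232, -0.0247, 0.0836]
orientation: [-2.349, -2.084, 0.003]
contact_force: [-0.5, 0.6, -1.1]
grip_width: 0.0234
gripper_force: 30.2
```

Emit:
step_arm([
  [0, 0, 0, 0, 0, 0],
  [0, 0, 0, 0, 0, 0],
])

```text
clock: 16.47
tcp_pos: [0.6239, -0.0245, 0.0853]
orientation: [-2.349, -2.085, 0.001]
contact_force: [0.6, -0.3, -0.9]
grip_width: 0.0232
gripper_force: 30.1
```

Emit:
step_arm([
  [0, 0, -0.02, 0, 0, 0],
  [0, 0, -0.036, 0, 0, 0],
  [0, 0, -0.044, 0, 0, 0],
  [0, 0, -0.048, 0, 0, 0],
  [0, 0, -0.048, 0, 0, 0],
])

```text
clock: 16.88
tcp_pos: [0.6242, -0.0247, 0.0569]
orientation: [-2.35, -2.085, 0.001]
contact_force: [0.4, 0.6, -1.3]
grip_width: 0.0233
gripper_force: 30.2
```

Emit:
step_arm([
  [0, 0, 0, 0, 0, 0],
  [0, 0, 0, 0, 0, 0],
  [0, 0, 0, 0, 0, 0],
], jaw=0.35)

```text
clock: 17.13
tcp_pos: [0.6247, -0.0247, 0.0572]
orientation: [2.35, 2.085, 0.001]
contact_force: [0.5, 0.3, 0.1]
grip_width: 0.0553
gripper_force: 0.0
```

Emit:
step_arm([
  [0, 0, 0.02, 0, 0, 0],
  [0, 0, 0.07, 0, 0, 0],
  [0, 0, 0.13, 0, 0, 0],
  [0, 0, 0.19, 0, 0, 0],
])

```text
clock: 17.47
tcp_pos: [0.6239, -0.0246, 0.1726]
orientation: [-2.349, -2.085, 0.001]
contact_force: [0.5, -1.0, 1.4]
grip_width: 0.0552
gripper_force: 0.0
```

Emit:
step_arm([
  [-0.01, -0.06, 0, 0, 0, 0],
  [-0.02, -0.12, 0, 0, 0, 0],
  [-0.03, -0.18, 0, 0, 0, 0],
  [-0.038, -0.24, 0, 0, 0, 0],
])

```text
clock: 17.8
tcp_pos: [0.6013, -0.1702, 0.1726]
orientation: [2.348, 2.085, 0.001]
contact_force: [0.0, -0.9, 1.2]
grip_width: 0.0556
gripper_force: 0.0
```

Emit:
step_arm([
  [-0.01, -0.06, 0, 0, 0, 0],
  [-0.02, -0.12, 0, 0, 0, 0],
  [-0.03, -0.18, 0, 0, 0, 0],
  [-0.037, -0.23, 0, 0, 0, 0],
  [-0.037, -0.23, 0, 0, 0, 0],
])

```text
clock: 18.22
tcp_pos: [0.5765, -0.3164, 0.1718]
orientation: [2.358, 2.07, -0.006]
contact_force: [-0.1, -0.9, -0.8]
grip_width: 0.0555
gripper_force: 0.0
```

Emit:
step_arm([
  [0, 0, 0, 0, 0, 0],
  [0, 0, 0, 0, 0, 0],
])

```text
clock: 18.38
tcp_pos: [0.5797, -0.3061, 0.1716]
orientation: [2.35, 2.085, 0.002]
contact_force: [0.4, 0.6, 0.1]
grip_width: 0.0556
gripper_force: 0.0
```

```bash
python3 blk.py pics/w5.png
```

```text
[ 0.57971805 -0.3060679   0.17160908] 83.17756140787407
px (261, 146, 43, 136) centre [ 0.578  -0.3066] size [0.0994 0.028 ] ang 82.6
px (24, 0, 144, 31) centre [ 0.4857 -0.1664] size [0.0151 0.0858] ang 177.6
```

Emit:
step_arm([
  [-0.0025, -0.001, -0.05, 0, 0, -0.003],
  [-0.0025, -0.001, -0.1, 0, 0, -0.003],
  [-0.0025, -0.001, -0.15, 0, 0, -0.003],
  [-0.0025, -0.001, -0.177, 0, 0, -0.003],
  [-0.0025, -0.001, -0.185, 0, 0, -0.003],
])

```text
clock: 18.85
tcp_pos: [0.5765, -0.3043, 0.0568]
orientation: [-2.352, -2.074, 0.002]
contact_force: [0.0, 0.4, 0.3]
grip_width: 0.0554
gripper_force: 0.0
```

Emit:
step_arm([
  [0, 0, 0, 0, 0, 0],
  [0, 0, 0, 0, 0, 0],
])

```text
clock: 19.02
tcp_pos: [0.5791, -0.3065, 0.061]
orientation: [2.357, 2.075, 0.002]
contact_force: [-0.1, -0.5, 0.5]
grip_width: 0.0554
gripper_force: 0.0
```

Emit:
step_arm([
  [0, 0, 0, 0, 0, 0],
  [0, 0, 0, 0, 0, 0],
  [0, 0, 0, 0, 0, 0],
  [0, 0, 0, 0, 0, 0],
  [0, 0, 0, 0, 0, 0],
], jaw=1)

```text
clock: 19.43
tcp_pos: [0.579, -0.3076, 0.0617]
orientation: [2.358, 2.072, 0.002]
contact_force: [-0.5, 1.3, 6.9]
grip_width: 0.0279
gripper_force: 33.0
```

Gripped at 27.9 mm, so I expect this one to stick. I'll carry it to the gauge and try it gently.

Emit:
step_arm([
  [0, 0, 0.03, 0, 0, 0],
  [0, 0, 0.07, 0, 0, 0],
  [-0.015, 0.02, 0.1, 0, 0, 0.003],
  [-0.045, 0.06, 0.1, 0, 0, 0.008],
  [-0.08, 0.11, 0.1, 0, 0, 0.013],
])

```text
clock: 19.85
tcp_pos: [0.5309, -0.243, 0.1216]
orientation: [2.316, 2.116, 0.003]
contact_force: [0.1, 1.1, -0.7]
grip_width: 0.0279
gripper_force: 32.0
```

Emit:
step_arm([
  [-0.035, 0.052, 0, 0, 0, 0.005],
  [-0.07, 0.104, 0, 0, 0, 0.01],
  [-0.1, 0.148, 0, 0, 0, 0.014],
  [-0.121, 0.178, 0, 0, 0, 0.014],
  [-0.121, 0.178, 0, 0, 0, 0.014],
])

```text
clock: 20.27
tcp_pos: [0.4541, -0.1306, 0.1199]
orientation: [-2.262, -2.176, 0.002]
contact_force: [-0.8, 0.4, -0.8]
grip_width: 0.0283
gripper_force: 31.9
```

Emit:
step_arm([
  [0, 0, -0.03, 0, 0, 0],
  [0, 0, -0.065, 0, 0, 0],
  [0, 0, -0.088, 0, 0, 0],
  [0, 0, -0.095, 0, 0, 0],
  [0, 0, -0.095, 0, 0, 0],
])

```text
clock: 20.68
tcp_pos: [0.4574, -0.1349, 0.0634]
orientation: [-2.27, -2.172, 0.002]
contact_force: [0.6, -1.0, -2.2]
grip_width: 0.0281
gripper_force: 32.2
```

Emit:
step_arm([
  [0, 0, 0, 0, 0, 0],
  [0, 0, 0, 0, 0, 0],
])

```text
clock: 20.85
tcp_pos: [0.4578, -0.135, 0.0633]
orientation: [2.27, 2.171, 0.001]
contact_force: [1.2, 0.2, -1.5]
grip_width: 0.0279
gripper_force: 32.2
```

Emit:
step_arm([
  [0.0015, 0.012, -0.001, 0, 0, 0],
  [0.002, 0.023, -0.001, 0, 0, 0],
  [0.0023, 0.032, -0.001, 0, 0, 0],
  [0.0025, 0.038, -0.001, 0, 0, 0],
  [0.0027, 0.042, -0.001, 0, 0, 0],
])

```text
clock: 21.27
tcp_pos: [0.46, -0.1099, 0.0631]
orientation: [2.268, 2.17, 0.001]
contact_force: [-1.0, -5.8, 5.7]
grip_width: 0.0279
gripper_force: 33.2
```

Emit:
step_arm([
  [0.0001, 0.002, 0, 0, 0, 0],
  [0.0002, 0.004, 0, 0, 0, 0],
  [0.0003, 0.006, 0, 0, 0, 0],
  [0.0003, 0.007, 0, 0, 0, 0],
])

```text
clock: 21.6
tcp_pos: [0.4601, -0.1061, 0.0631]
orientation: [2.269, 2.17, 0.001]
contact_force: [-0.6, -5.3, 6.2]
grip_width: 0.0283
gripper_force: 33.2
```

Emit:
step_arm([
  [0.0001, 0.002, 0, 0, 0, 0],
  [0.0002, 0.004, 0, 0, 0, 0],
  [0.0003, 0.006, 0, 0, 0, 0],
  [0.0003, 0.006, 0, 0, 0, 0],
])

```text
clock: 21.93
tcp_pos: [0.4603, -0.1024, 0.0631]
orientation: [2.269, 2.17, 0.001]
contact_force: [-0.9, -3.9, 6.0]
grip_width: 0.0282
gripper_force: 33.2
```

Emit:
step_arm([
  [0.0001, 0.002, 0, 0, 0, 0],
  [0.0002, 0.004, 0, 0, 0, 0],
  [0.0002, 0.004, 0, 0, 0, 0],
])

```text
clock: 22.18
tcp_pos: [0.4603, -0.1006, 0.0632]
orientation: [2.269, 2.169, -0.0]
contact_force: [-1.1, -6.4, 6.7]
grip_width: 0.0276
gripper_force: 33.2
```

Emit:
step_arm([
  [0.0001, 0.002, 0, 0, 0, 0],
  [0.0002, 0.004, 0, 0, 0, 0],
  [0.0002, 0.004, 0, 0, 0, 0],
])

```text
clock: 22.43
tcp_pos: [0.46, -0.0996, 0.0633]
orientation: [2.27, 2.167, -0.003]
contact_force: [-0.9, -10.4, 9.8]
grip_width: 0.0282
gripper_force: 33.5
```

Emit:
step_arm([
  [0.0001, 0.002, 0, 0, 0, 0],
  [0.0001, 0.002, 0, 0, 0, 0],
])

```text
clock: 22.6
tcp_pos: [0.4599, -0.0991, 0.0633]
orientation: [2.27, 2.166, -0.004]
contact_force: [-2.5, -11.5, 9.8]
grip_width: 0.0279
gripper_force: 33.7
```

Emit:
step_arm([
  [0.0001, 0.003, 0, 0, 0, 0],
  [0.0002, 0.006, 0, 0, 0, 0],
  [0.0002, 0.006, 0, 0, 0, 0],
])

```text
clock: 22.85
tcp_pos: [0.4594, -0.0976, 0.0635]
orientation: [2.271, 2.164, -0.008]
contact_force: [-4.0, -17.5, 13.8]
grip_width: 0.028
gripper_force: 34.1
```

It sticks: 17 N and hardly any movement. I'll pull it back, lift it, and go to the basket.

Emit:
step_arm([
  [-0.0005, -0.01, 0, 0, 0, 0],
  [-0.001, -0.025, 0, 0, 0, 0],
  [-0.002, -0.045, 0, 0, 0, 0],
  [-0.0027, -0.06, 0, 0, 0, 0],
  [-0.0027, -0.06, 0, 0, 0, 0],
])

```text
clock: 23.27
tcp_pos: [0.4596, -0.128, 0.0631]
orientation: [2.269, 2.171, 0.004]
contact_force: [0.6, -3.0, 5.6]
grip_width: 0.0278
gripper_force: 33.1
```

Emit:
step_arm([
  [0, 0, 0.03, 0, 0, 0],
  [0, 0, 0.09, 0, 0, 0],
  [0, 0, 0.14, 0, 0, 0],
  [0, 0, 0.16, 0, 0, 0],
  [0, 0, 0.16, 0, 0, 0],
])

```text
clock: 23.68
tcp_pos: [0.4601, -0.1277, 0.1612]
orientation: [2.266, 2.169, 0.005]
contact_force: [-0.6, 0.6, -1.8]
grip_width: 0.0279
gripper_force: 32.3
```

Emit:
step_arm([
  [0.006, 0.035, 0, 0, 0, 0],
  [0.014, 0.085, 0, 0, 0, -0.001],
  [0.022, 0.135, 0, 0, 0, -0.002],
  [0.03, 0.19, 0, 0, 0, -0.003],
  [0.04, 0.25, 0, 0, 0, -0.004],
])

```text
clock: 24.1
tcp_pos: [0.4808, 0.0229, 0.1567]
orientation: [-2.284, -2.155, 0.003]
contact_force: [0.6, 0.3, -1.5]
grip_width: 0.0279
gripper_force: 32.3
```

Emit:
step_arm([
  [0.008, 0.05, 0, 0, 0, 0],
  [0.016, 0.1, 0, 0, 0, -0.001],
  [0.024, 0.15, 0, 0, 0, -0.002],
  [0.032, 0.2, 0, 0, 0, -0.003],
  [0.04, 0.25, 0, 0, 0, -0.004],
])

```text
clock: 24.52
tcp_pos: [0.5049, 0.1736, 0.1565]
orientation: [-2.295, -2.143, 0.004]
contact_force: [0.9, 0.1, -1.9]
grip_width: 0.0281
gripper_force: 32.3
```

Emit:
step_arm([
  [0.01, 0.055, 0, 0, 0, 0],
  [0.02, 0.11, 0, 0, 0, 0],
  [0.03, 0.16, 0, 0, 0, 0],
  [0.035, 0.19, 0, 0, 0, 0],
  [0.035, 0.19, 0, 0, 0, 0],
])

```text
clock: 24.93
tcp_pos: [0.5253, 0.292, 0.1568]
orientation: [-2.287, -2.148, -0.001]
contact_force: [0.2, 1.3, -0.8]
grip_width: 0.0279
gripper_force: 32.3
```

Emit:
step_arm([
  [0, 0, 0, 0, 0, 0],
  [0, 0, 0, 0, 0, 0],
  [0, 0, 0, 0, 0, 0],
])

```text
clock: 25.18
tcp_pos: [0.5268, 0.2842, 0.1573]
orientation: [2.298, 2.141, -0.003]
contact_force: [0.4, -0.4, -2.4]
grip_width: 0.0278
gripper_force: 32.3
```

```bash
python3 - <<'E'
from h import *
o=r.get_obs(); R=cv2.Rodrigues(np.array(o["orientation"]))[0]; print(o["tcp_pos"],np.degrees(np.arctan2(R[1,0],R[0,0])),np.round(o["joints"],2))
im=snap("wrist","pics/w6.png")
E
```

```text
[0.52679335 0.28418747 0.15727861] 85.95869859114386 [-0.21  0.5  -0.51  1.8   0.3   0.93 -0.93]
```

View pics/w6.png

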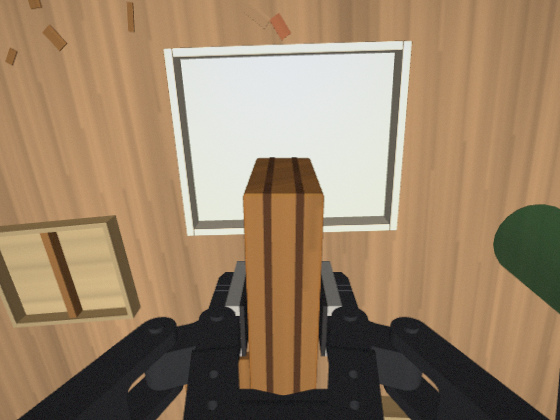

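The view shows the white basket with rim corners at (166,50), (410,42), (397,230) and (188,236). The block is still short of it in y, and the sprayer on the right is well clear.

```bash
python3 - <<'E'
from h import *
w=onplane("wrist",[(166,50),(410,42),(397,230),(188,236)],.026)[:,:2]; print(np.round(w,4),np.linalg.norm(w[0]-w[1]),np.linalg.norm(w[0]-w[3]),"centre",w.mean(0)); t=r.get_obs()["tcp_pos"]; print((w.mean(0)-t[:2])/.6)
E
```

```text
[[0.4539 0.3975]
 [0.6205 0.3908]
 [0.6163 0.2522]
 [0.4471 0.2588]] 0.16670373136423042 0.13888812517132715 centre [0.53442376 0.32482439]
[0.01232126 0.06759865]
```

Emit:
step_arm([
  [0.006, 0.035, 0, 0, 0, 0],
  [0.012, 0.068, 0, 0, 0, 0],
  [0.012, 0.068, -0.03, 0, 0, 0],
  [0.012, 0.068, -0.08, 0, 0, 0],
  [0.012, 0.068, -0.12, 0, 0, 0],
])

```text
clock: 25.65
tcp_pos: [0.5347, 0.326, 0.0855]
orientation: [2.297, 2.142, 0.001]
contact_force: [0.2, -0.5, -1.6]
grip_width: 0.0281
gripper_force: 32.3
```

Emit:
step_arm([
  [0, 0, -0.025, 0, 0, 0],
  [0, 0, -0.04, 0, 0, 0],
  [0, 0, -0.046, 0, 0, 0],
  [0, 0, -0.046, 0, 0, 0],
  [0, 0, -0.046, 0, 0, 0],
])

```text
clock: 26.07
tcp_pos: [0.535, 0.327, 0.0597]
orientation: [2.297, 2.143, 0.003]
contact_force: [-0.3, 0.9, -1.9]
grip_width: 0.028
gripper_force: 32.3
```

Emit:
step_arm([
  [0, 0, -0.002, 0, 0, 0],
  [0, 0, -0.0035, 0, 0, 0],
  [0, 0, -0.0035, 0, 0, 0],
])

```text
clock: 26.32
tcp_pos: [0.5348, 0.3272, 0.0573]
orientation: [2.296, 2.143, 0.002]
contact_force: [0.9, 0.1, 1.2]
grip_width: 0.0282
gripper_force: 32.4
```

Emit:
step_arm([
  [0, 0, 0, 0, 0, 0],
  [0, 0, 0, 0, 0, 0],
  [0, 0, 0, 0, 0, 0],
], jaw=0.35)

```text
clock: 26.57
tcp_pos: [0.5345, 0.327, 0.0569]
orientation: [2.297, 2.143, 0.001]
contact_force: [0.5, 0.1, 0.2]
grip_width: 0.0553
gripper_force: 0.0
```

Emit:
step_arm([
  [0, 0, 0.02, 0, 0, 0],
  [0, 0, 0.07, 0, 0, 0],
  [0, 0, 0.13, 0, 0, 0],
  [0, 0, 0.19, 0, 0, 0],
  [0, 0, 0.24, 0, 0, 0],
])

```text
clock: 26.98
tcp_pos: [0.5345, 0.3274, 0.2042]
orientation: [2.296, 2.144, 0.004]
contact_force: [0.3, 1.0, -0.6]
grip_width: 0.0553
gripper_force: 0.0
```

Emit:
step_arm([
  [-0.03, -0.05, 0, 0, 0, 0],
  [-0.06, -0.1, 0, 0, 0, 0],
  [-0.08, -0.16, 0, 0, 0, 0],
  [-0.1, -0.2, 0, 0, 0, 0],
  [-0.1, -0.2, 0, 0, 0, 0],
])

```text
clock: 27.4
tcp_pos: [0.4724, 0.2009, 0.2009]
orientation: [2.3, 2.136, -0.007]
contact_force: [0.9, -0.4, -0.6]
grip_width: 0.056
gripper_force: 0.0
```

```bash
python3 - <<'E'
from h import *
im=snap("scene","pics/scene2.png")
E
```

```text
(no output)
```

View pics/scene2.png

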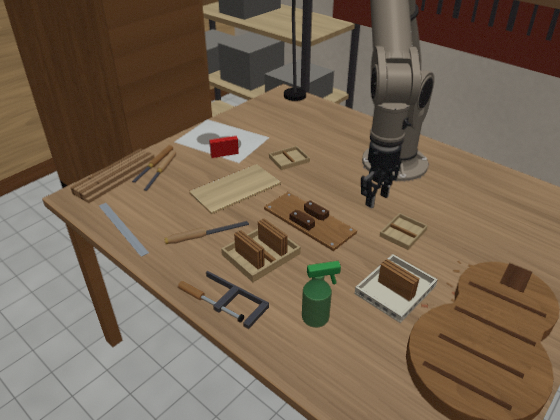

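The scene view shows both thin blocks upright in the batten tray at (249,250) and (272,236), and the thick block upright in the basket at (399,279). The chisel, sprayer and clamp are where they started. I'll hand the job in.

Emit:
step_arm([
  [0, 0, 0, 0, 0, 0],
  [0, 0, 0, 0, 0, 0],
  [0, 0, 0, 0, 0, 0],
])

```text
clock: 27.7
tcp_pos: [0.4746, 0.2084, 0.201]
orientation: [-2.295, -2.145, -0.002]
contact_force: [-0.3, 0.5, -0.2]
grip_width: 0.0554
gripper_force: 0.0
```

```bash
python3 -c "
from bench import r
print(r.hand_in())"
```

```text
the job is handed in; nothing more can be done
None
```

The job is handed in at about 28 s (no verdict came back): the two thin blocks slid through the gauge and stand in the batten tray, and the thick one stuck at about 17 N, was pulled back and stands in the white basket.

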